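Fork a brass cover from its nest onto the gauge post

ROBOT

A 7-joint arm with a two-finger parallel gripper is mounted at the origin on the work surface. World frame = base frame: x ahead of the robot, y to its left, z up, the work surface at z = 0. Lengths are in mm, angles in rad, forces in N, time in s.
With the tool pointing down it reaches from about 425 to 975 mm from the base axis. Payload 16.7 kg.
Tool frame: the origin (TCP) lies midway between the tips of the shut fingers; the grasp point (between the pads) lies 19 mm behind it; z points along the fingers, y is the line along which they close (so a half turn about z gives the same grasp; the last joint's range is limited). The gripper opens to 85 mm and grips with 20 to 120 N. Pads are 22 mm wide; open, the fingers measure 114 mm over their backs; the gripper's body (76 mm by 85 mm) begins 54 mm behind the grasp point. The pads swing forward as they close: fully open they stand 13 mm farther back than shut.
Start: joints at [1.139, 0.426, 0.074, 1.606, -0.034, 1.111, -0.067], TCP at [187.677, -648.347, 231.302] pointing down, gripper open.
Joint ranges: [-2.85, 2.85], [-0.5, 2.14], [-1.23, 1.37], [0.21, 2.46], [-1.02, 4.16], [0.16, 2.05], [-2.73, 2.73]. Speed limits (rad/s): [1.89, 1.89, 2.39, 2.39, 3.01, 3.01, 3.01].

INTERFACE

Orientations are given as a unit quaternion [w, x, y, z].
In Python, from rig import arm, viewer gives the robot as it stands.
- The arm moves only by the tool send_rows, never from a script. Its argument "targets" is one flat list of numbers, 4 for each row, row after row: the shift along the tool's x, y, z in m, then the turn about the tool's z in rad. In form: [tx, ty, tz, roll, tx, ty, tz, roll, ...]. A call has 1 to 12 rows; each row is the pose to reach, as a shift and turn from the pose commanded when the call began, along the tool's axes at that moment; what a row does not reach only later rows make up. A row lasts 1/8 s, in which the tool goes at most 62.5 mm and 10.7 degrees, less where a joint would pass 70% of its speed; a pose out of reach is approached as far as the arm can. A call with a gripper value outside its range is refused whole. "hand" is the opening, from 0 (shut) to 1 (fully open), set as the call begins (left out, the last holds). The fingers move at their own pace and stop on an object; "squeeze" is the grip in N (left out, the last holds). Time passes only in rows, so rows that repeat a pose let the fingers close. It gives the time, the measured TCP pose, the force, the opening and the grip force at its end, in the units of the state.
- arm.sense(): the state, without advancing time (a new reading comes with each control period).
- viewer.snapshot(name): name is "scene" or "top"; returns a dict with "pixels" (420x560x3 uint8, blue, green, red), "fx", "fy", "cx", "cy" (pixels), "rvec" (rotation vector, rad) and "tvec" (3), from world to camera coordinates, as OpenCV has them. Camera axes: x right, y down, z forward; pixel columns grow to the right and rows downward; lengths in mm; the calibration is good to about 2 mm. A picture is of the moment at which its call begins. There is no depth.
- arm.hand_in(): hands the job in; it is judged then, once.
The state is a dict: "time": time; "joint_positions": joint angles; "qd": joint speeds; "joint_torque": joint torques, N m; "position": TCP position; "tool_rot": TCP orientation; "ft_force": force on the tool from outside, world axes, zero at the start; "ft_torque": the same for the moment, N m; "finger_gap": finger opening in mm; "finger_force": force on a finger pad.
Only numpy, scipy, OpenCV 4.12 (cv2) and the standard library are available. Lean on these libraries where they do the work, as an engineer would, in place of code of your own. Each camera call takes 0.05 s, during which the arm holds its last target. There are 200 camera calls.

TASK

Use the fork lifter to get the brass cover out from under the lamp bar: slide the fork under it until its rim is up against the backrest of the fork, without jamming the cover hard against the stop behind it, lift it clear of the nest and set it level and centred (to within about 1 cm) on the pad of the gauge post. Then stand the lifter back on the bench on its flat fork, clear of nest and post. Keep fingers and arm off the cover, do not strike the nest or lamp bar with them, and leave the tubes and the jar where they are.

Things in the scene. Friction and masses are not known exactly. Their poses are not given: they have to be found in the camera images.
- cover: The brass cover: a round plate, 110 mm diameter, 7 mm thick, 0.10 to 0.20 kg. Its underside is bevelled: the flat foot is 90 mm across and the rim's lower edge stands 5 mm above it, so a thin blade can wedge in under the rim. Too wide for the gripper. Origin: centre of the underside, z up.
- nest: Fixed aluminium nest holding the cover. x from the open side towards the back, z up. Flat bed 20 mm thick, x -130 to +113 mm, 160 wide; side ledges 12 mm tall, 124 apart, x -20 to +100. A clamped back stop 12 mm tall is set anywhere with its inner face at x +55 to +87 (not reported: feel it). The loose cover starts 3 to 57 mm short of it and slides when pushed. The nest may sit up to 8 mm lower.
- nest_bed (a point): Point on the top face of the nest's bed, 20 mm above the nest's origin.
- bar_front (a point): Middle of the front lower edge of the grey lamp bar fixed across the nest's open side: 290 mm long (nest y), nest x -111 to -68 mm, 40 mm tall; underside 188 mm above the bed; 16 mm square posts at nest y +-130. With the fork under the cover the gripper must lean back, as the handle does, to clear the bar.
- lifter: Fork lifter standing on the bench, 0.17 kg. Flat steel fork 105 mm long, 84 wide, 3 thick: rear web (x 0 to 30 mm) with an upright backrest 12 mm tall at x 30, and two tines 20 wide (x 30 to 105), open slot 44 wide between. A black bar handle rises from the rear, leaning 35 degrees back from vertical, away from the tines. Origin: underside, middle of the rear edge; x along the tines, z up.
- lifter_grip (a point): Point on the centre line of the handle, 93 mm above the fork's underside and 54 mm behind its rear edge. The handle is 14 mm thick (along lifter y) and 24 mm deep, and ends 19 mm above this point along its lean.
- lifter_nose (a point): Middle of the line across the tine tips, on the underside, 105 mm ahead of the lifter's origin.
- post: Fixed gauge post. Origin at bench level, z up: a round foot 80 mm across and 12 mm tall, a column 26 mm across and a rubber pad 30 mm across whose top is 80 mm above the bench. The fork's slot passes around column and pad.
- post_top (a point): Centre of the rubber pad's top face.
- tube_a: Bystander: loose square brass tube 50 x 16 x 16 mm, lying on the bench. Origin: centre of the underside.
- tube_b: Bystander: loose square brass tube 40 x 16 x 16 mm, lying on the bench. Origin: centre of the underside.
- flux: Bystander: white jar 48 mm across, 110 mm tall. Origin: centre of the underside.
Mind the look-alikes: they are no part of the job. Of the things shaped like the post, the dark steel one is meant.

How it is judged:
By the outcome, as a careful person would: the job done as asked, in the order asked, and still so for the second after the job is handed in, with the robot touching nothing.
It also fails if it takes over 67 s, if anything falls off the work surface, if the arm or the gripper's body presses on something with over 40 N, if the wrist force passes 120 N, or if a joint passes its speed limit or range.

## Working session

There is one attempt and no reset: what is moved stays moved. The work goes in short steps, Python scripts to look and compute and a tool call to move; the robot and the scene stay as the last step left them, time stands still between calls to the robot, and variables do not carry over. Pictures are saved under pics/ and viewed, at most 13 in all, crops included, and the job is handed in when it is done.

Besides the shell and the picture viewer there is one more tool, called after "Request:" as a command line: name --argument value ..., lists and objects as JSON in quotes. send_rows: Moves the arm, as the interface text tells. Its arguments: {"type":"object","properties":{"targets":{"type":"array"},"hand":{"type":"number"},"squeeze":{"type":"number"}},"required":["targets"]}

```bash
ls; mkdir -p pics
python3 - <<'E'
from rig import arm, viewer
import cv2
for n in("scene","top"):
    s=viewer.snapshot(n); cv2.imwrite(f"pics/{n}0.png",s["pixels"])
    print(n,s["fx"],s["fy"],s["cx"],s["cy"],s["rvec"],s["tvec"])
print(arm.sense())
E
```

```text
pics
scene 468.6305726881098 468.6305726881098 284.4100866833969 212.26337041021102 [ 2.21934187  0.62137791 -0.26110814] [-564.84488924  -96.52521188 1503.65437802]
top 468.42569790750366 468.42569790750366 277.9274257513494 211.82875861892867 [ 2.19314445 -2.18847396  0.05886701] [   9.56806439  611.73213146 1226.30809614]
{'time': 0.1, 'joint_positions': array([ 1.13947986,  0.4266821 ,  0.07385409,  1.60650554, -0.03410461,
        1.11081056, -0.06711474]), 'qd': array([ 4.18277819e-05, -2.82261283e-04, -1.00196249e-03,  1.92530502e-04,
       -8.08081466e-04, -5.98384265e-04,  4.23152063e-05]), 'joint_torque': array([ 6.11259587e-03, -9.51538539e+01,  3.77014428e+00, -4.64412010e+01,
        1.95933902e-02,  6.39588630e-03,  1.36236267e-04]), 'position': array([ 187.59750195, -648.0405078 ,  230.68875738]), 'tool_rot': array([-5.60709031e-04,  9.90092076e-01,  1.40418488e-01, -1.18588853e-04]), 'ft_force': array([ 0.16510323,  0.1874781 , -0.2124863 ]), 'ft_torque': array([-0.03627014, -0.01159597, -0.02751761]), 'finger_force': 0.0, 'finger_gap': 85.28037536067659}
```

View pics/scene0.png

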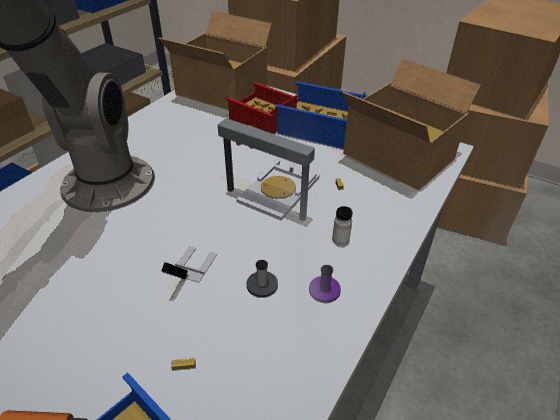

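View pics/top0.png

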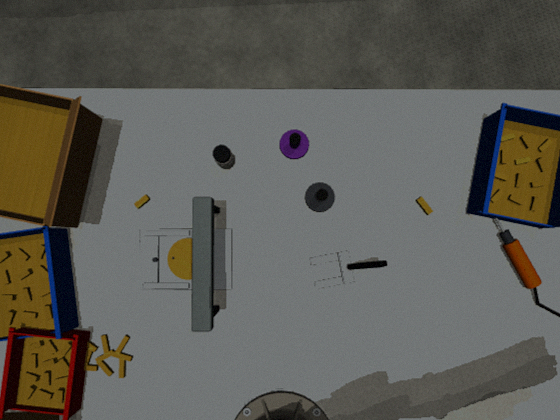

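The top view shows the nest at about (185,260) opening to the right, with the bar at (202,263). The lifter is at (345,267) with tines pointing left, the dark post at (320,196) and the purple look-alike at (294,144). The jar is at (223,156) and the tubes at (142,201) and (424,205).

Run:
```python
import cv2
a=cv2.imread("pics/top0.png");b=cv2.imread("pics/scene0.png")
cv2.imwrite("pics/c1.png",cv2.resize(a[165:345,135:400],None,fx=3,fy=3,interpolation=cv2.INTER_CUBIC))
cv2.imwrite("pics/c2.png",cv2.resize(b[110:305,150:350],None,fx=4*.75,fy=4*.75,interpolation=cv2.INTER_CUBIC))
```

```text
(no output)
```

View pics/c1.png

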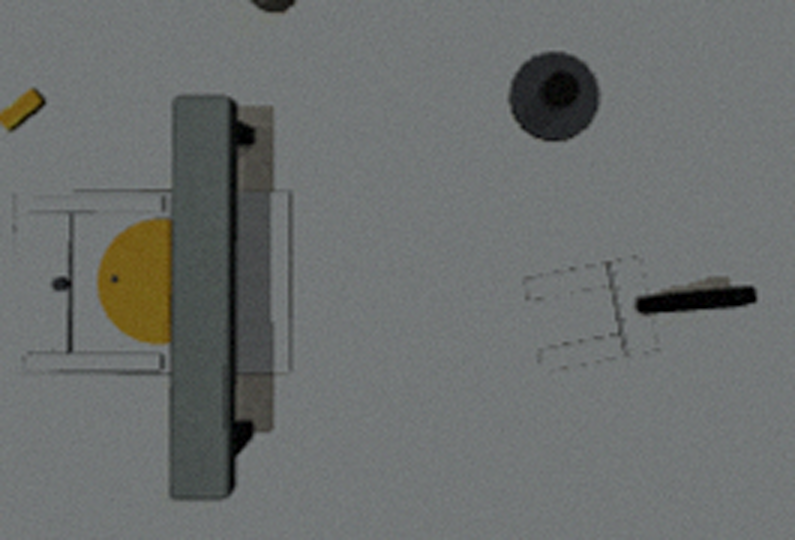

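View pics/c2.png

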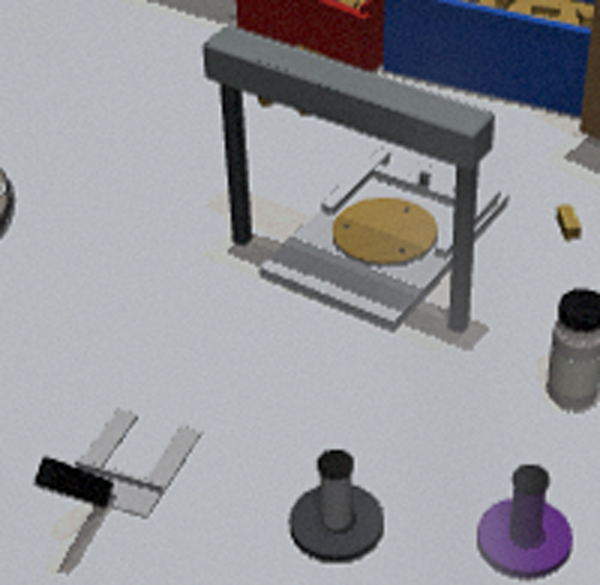

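The crops give the corner pixels. In the top crop the fork corners run (525,278) to (660,350), the bed's front edge is at x=291, the cover circle is centred at (161,281) and the stop edge is at x=71. The pad is at (560,89). I'll fit poses from both views.

```bash
cat > h.py <<'E'
import numpy as np, cv2
from scipy.spatial.transform import Rotation as R
from scipy.optimize import least_squares
CAM={"scene":(468.63,284.41,212.263,[2.21934187,0.62137791,-0.26110814],[-564.84488924,-96.52521188,1503.65437802]),
"top":(468.4257,277.9274,211.82876,[2.19314445,-2.18847396,0.05886701],[9.56806439,611.73213146,1226.30809614])}
def proj(n,P):
    f,cx,cy,r,t=CAM[n]
    return cv2.projectPoints(np.atleast_2d(np.float64(P)),np.float64(r),np.float64(t),np.array([[f,0,cx],[0,f,cy],[0,0,1.]]),None)[0][:,0]
def fit(obs,x0,mask=(1,1,1,1)):
    # obs: (cam,local,(px)) ; state x,y,z,yaw
    m=np.array(mask,bool); x0=np.float64(x0)
    def res(q,full=False):
        s=x0.copy(); s[m]=q; Rz=R.from_euler('z',s[3]).as_matrix()
        return np.concatenate([proj(c,Rz@np.float64(l)+s[:3])[0]-p for c,l,p in obs])
    r=least_squares(res,x0[m],loss='soft_l1'); s=x0.copy(); s[m]=r.x
    return s,res(r.x).reshape(-1,2)
T=lambda u,v:np.array([u/3+135-1/3,v/3+165-1/3])
S=lambda u,v:np.array([u/3+150-1/3,v/3+110-1/3])
E
python3 - <<'E'
from h import *
np.set_printoptions(precision=3,suppress=True)
L=[("top",(105,-42,3),T(525,278)),("top",(105,-22,3),T(528,300)),("top",(105,22,3),T(537,350)),("top",(105,42,3),T(543,371)),("top",(0,-42,3),T(643,257)),("top",(0,42,3),T(660,350)),
("top",(-74.7,0,101.7),T(757,295)),
("scene",(105,42,3),S(115,408)),("scene",(105,22,3),S(138,414)),("scene",(105,-22,3),S(183,427)),("scene",(105,-42,3),S(203,433)),("scene",(0,-42,3),S(149,517))]
N=[("top",(-130,-80,20),T(291,190)),("top",(-130,80,20),T(291,374)),("top",(-20,-62,32),T(164,211)),("top",(-20,62,32),T(163,353)),
("top",(-111,-145,248),T(235,97)),("top",(-111,145,248),T(233,498)),
("scene",(-130,80,20),S(262,268)),("scene",(-130,-80,20),S(392,323)),("scene",(-111,145,208),S(205,77)),("scene",(-111,-145,208),S(469,160))]
for nm,o,x0 in(("lifter",L,[420,-150,0,1.6]),("nest",N,[400,250,0,1.57])):
    s,r=fit(o,x0); print(nm,s); print(r.round(1).tolist())
    s,r=fit(o,x0,(1,1,0,1)); print(' z=0',s)
    if nm=="nest": nest=s
P=[("top",(0,0,0),T(560,89)),("scene",(0,0,0),S(336,461))]
print("pad",fit(P,[560,-100,80,0],(1,1,1,0))[0])
C=[("top",(0,0,0),T(161.5,280.5)),("scene",(0,0,0),S(385.5,231))]
s,_=fit(C,[420,230,27,0],(1,1,1,0));print("cover top",s)
s,_=fit(C,[420,230,27,0],(1,1,0,0));print("cover z27",s)
st,_=fit([("top",(0,0,0),T(71,282))],[420,330,32,0],(1,1,0,0));print("stop",st)
for z in(20,27): print('footring',fit([("top",(0,0,0),T(554.5,96.5)),("scene",(0,0,0),S(337,522))],[560,-100,12,0],(1,1,1,0))[0]);break
for n,p in(("jar",(223,156)),("ta",(142,201)),("tb",(424,205))): print(n,fit([("top",(0,0,0),np.array(p))],[560,0,0 if n!="jar" else 110,0],(1,1,0,0))[0])
E
```

```text
lifter [ 468.726 -185.019    1.399    1.757]
[[0.0, 0.2], [0.4, 0.2], [0.5, -0.1], [-0.1, 0.4], [-0.7, -0.0], [-0.3, 0.1], [0.4, -0.4], [1.6, 0.2], [0.4, 0.1], [-0.1, -0.0], [-0.1, -0.1], [-0.6, -0.2]]
 z=0 [ 468.502 -184.821    0.       1.758]
nest [487.543 261.933  -0.374   1.573]
[[0.4, 0.3], [0.1, -0.1], [0.3, 0.0], [0.1, 0.4], [-0.1, -1.0], [-0.6, 0.8], [-1.0, -0.9], [0.8, -0.8], [-0.3, 0.6], [0.9, 4.6]]
 z=0 [487.576 261.855   0.      1.573]
pad [652.045 -98.938  82.37    0.   ]
cover top [488.511 245.964  21.244   0.   ]
cover z27 [489.387 244.05   27.      0.   ]
stop [487.727 322.872  32.      0.   ]
footring [ 652.45  -100.55     8.354    0.   ]
jar [744.562 146.823 110.      0.   ]
ta [641.235 377.843   0.      0.   ]
tb [ 631.925 -382.272    0.       0.   ]
```

Request:
send_rows --targets '[0,0,-0.06,0,0,0,-0.12,0,0,0,-0.18,0,0,0,-0.24,0,0,0,-0.3,0,0,0,-0.36,0,0,0,-0.42,0,0,0,-0.48,0,0,0,-0.48,0]'

```text
time: 1.23
position: [185.1, -640.8, 694.7]
tool_rot: [0.015, 0.99, 0.14, 0.002]
ft_force: [-0.1, 0.3, -0.4]
finger_gap: 85.4
finger_force: 0.0
```

```bash
python3 -c "
from rig import arm
s=arm.sense();print(s['position'],s['tool_rot'],s['joint_positions'],s['time'])"
```

```text
[ 185.06331389 -640.77563834  694.72530509] [0.01451061 0.99004571 0.13998777 0.00153407] [ 1.0214282   0.42659195  0.38106845  0.65720203 -0.17568212  2.04926988
 -0.00479899] 1.225
```

Request:
send_rows --targets '[0,0,-0.06,0,0,0,-0.06,0]'

```text
time: 1.48
position: [180.9, -626.1, 722.2]
tool_rot: [0.036, 0.989, 0.14, 0.005]
ft_force: [-0.7, -0.0, -0.6]
finger_gap: 85.0
finger_force: 0.0
```

Request:
send_rows --targets '[0,0,0.06,0,0,0,0.12,0,0,0,0.18,0,0,0,0.24,0,0,0,0.24,0]'

```text
time: 2.1
position: [186.4, -641.4, 475.4]
tool_rot: [0.03, 0.99, 0.141, 0.004]
ft_force: [0.0, 0.3, 0.7]
finger_gap: 85.6
finger_force: 0.0
```

```bash
python3 -c "
from rig import arm
s=arm.sense();print(s['position'],s['tool_rot'],s['joint_positions'],s['time'])"
```

```text
[ 186.43657045 -641.40037723  475.40877372] [0.02997967 0.98960244 0.14060936 0.0041515 ] [ 0.89093574  0.28322133  0.4061167   1.32169325 -0.11013115  1.49817407
 -0.00468661] 2.1
```

The wrist limit leaves a tilt that the next call keeps, so the lean the task needs can be built up by reaching out of range on the +y side. First I'll swing the arm round there.

Request:
send_rows --targets '[0.05,-0.026,0,0,0.1,-0.052,0,0,0.15,-0.078,0,0,0.2,-0.104,0,0,0.25,-0.13,0,0,0.3,-0.156,0,0,0.35,-0.182,0,0,0.4,-0.208,0,0,0.45,-0.234,0,0,0.5,-0.26,0,0,0.5,-0.26,0,0]'

```text
time: 3.48
position: [598.2, -250.9, 464.2]
tool_rot: [0.034, 0.989, 0.143, 0.006]
ft_force: [-0.2, 0.2, -0.2]
finger_gap: 85.2
finger_force: 0.0
```

```bash
cat >> h.py <<'E'
def st():
    from rig import arm
    s=arm.sense(); q=s['tool_rot']; M=R.from_quat([q[1],q[2],q[3],q[0]]).as_matrix()
    return s,M
def show():
    np.set_printoptions(precision=3,suppress=True)
    s,M=st(); z=M[:,2]
    print('t',s['time'],'p',s['position'].round(1),'F',s['ft_force'].round(1),'gap',round(s['finger_gap'],1),'grip',s['finger_force'])
    print('j',s['joint_positions'],'lean',np.degrees(np.hypot(z[0],z[1])).round(2),'az',np.arctan2(z[1],z[0]).round(3)); print(M)
def tool(d):  # world mm -> tool m
    s,M=st(); return (M.T@np.float64(d)/1000).round(4)
E
python3 -c "
from h import *
show()"
```

```text
t 3.475 p [ 598.2 -250.9  464.2] F [-0.2  0.2 -0.2] gap 85.2 grip 0.0
j [ 0.215  0.249  0.069  1.362  0.039  1.493 -1.004] lean 3.93 az -1.248
[[ 0.959  0.283  0.022]
 [ 0.284 -0.957 -0.065]
 [ 0.002  0.068 -0.998]]
```

Request:
send_rows --targets '[0.013,-0.057,-0.004,-0.147,0.025,-0.113,-0.008,-0.294,0.038,-0.17,-0.012,-0.441,0.05,-0.226,-0.016,-0.588,0.063,-0.283,-0.019,-0.735,0.076,-0.34,-0.023,-0.882,0.088,-0.396,-0.027,-1.029,0.101,-0.453,-0.031,-1.176,0.113,-0.51,-0.035,-1.323,0.126,-0.566,-0.039,-1.47,0.126,-0.566,-0.039,-1.47]'

```text
time: 4.85
position: [557.1, 329.2, 464.0]
tool_rot: [0.028, 0.637, 0.77, -0.018]
ft_force: [-0.2, -0.5, -0.3]
finger_gap: 85.3
finger_force: 0.0
```

```bash
python3 -c "
from h import *
show(); print(tool([-660,310,40]))"
```

```text
t 4.85 p [557.1 329.2 464. ] F [-0.2 -0.5 -0.3] gap 85.3 grip 0.0
j [-0.361  0.314 -0.423  1.291  0.187  1.592 -0.579] lean 3.81 az -1.267
[[-0.186  0.982  0.02 ]
 [ 0.98   0.187 -0.063]
 [-0.066  0.008 -0.998]]
[ 0.424 -0.59  -0.073]
```

Request:
send_rows --targets '[0.035,-0.049,-0.006,0,0.07,-0.098,-0.012,0,0.106,-0.147,-0.018,0,0.141,-0.197,-0.024,0,0.176,-0.246,-0.03,0,0.212,-0.295,-0.036,0,0.247,-0.344,-0.042,0,0.282,-0.393,-0.048,0,0.318,-0.442,-0.054,0,0.353,-0.49,-0.06,0,0.39,-0.54,-0.067,0,0.424,-0.59,-0.073,0]'

```text
time: 6.35
position: [-99.6, 641.1, 504.1]
tool_rot: [0.028, 0.642, 0.766, -0.018]
ft_force: [1.1, 1.0, -0.0]
finger_gap: 85.6
finger_force: 0.0
```

```bash
python3 -c "
from h import *
show(); print(tool([0,0,400]))"
```

```text
t 6.35 p [-99.6 641.1 504.1] F [ 1.1  1.  -0. ] gap 85.6 grip 0.0
j [-1.317  0.413 -0.801  1.144  0.283  1.762 -1.862] lean 3.83 az -1.276
[[-0.175  0.984  0.019]
 [ 0.982  0.176 -0.064]
 [-0.066  0.008 -0.998]]
[-0.027  0.003 -0.399]
```

Request:
send_rows --targets '[-0.004,0,-0.06,0,-0.008,0,-0.12,0,-0.012,0,-0.18,0,-0.016,0,-0.24,0,-0.02,0,-0.3,0,-0.024,0,-0.36,0,-0.028,0,-0.42,0,-0.032,0,-0.48,0]'

```text
time: 7.35
position: [-99.6, 629.8, 683.2]
tool_rot: [0.011, 0.642, 0.766, -0.002]
ft_force: [-0.1, 0.8, 0.1]
finger_gap: 85.2
finger_force: 0.0
```

```bash
python3 -c "
from h import *
show(); print(tool([0,0,400]))"
```

```text
t 7.35 p [-99.6 629.8 683.2] F [-0.1  0.8  0.1] gap 85.2 grip 0.0
j [-2.083  0.386  0.49   0.759 -0.185  2.049 -1.53 ] lean 1.32 az -0.842
[[-0.175  0.984  0.015]
 [ 0.984  0.175 -0.017]
 [-0.02   0.012 -1.   ]]
[-0.008  0.005 -0.4  ]
```

Request:
send_rows --targets '[0,0,-0.06,0,0,0,-0.12,0,0,0,-0.18,0,0,0,-0.24,0,0,0,-0.3,0,0,0,-0.36,0]'

```text
time: 8.1
position: [-92.2, 545.1, 822.7]
tool_rot: [-0.1, 0.645, 0.755, 0.06]
ft_force: [-1.4, 1.0, -1.2]
finger_gap: 85.7
finger_force: 0.0
```

```bash
python3 -c "
from h import *
show(); print(tool([0,0,400]))"
```

```text
t 8.1 p [-92.2 545.1 822.7] F [-1.4  1.  -1.2] gap 85.7 grip 0.0
j [-1.92   0.176  0.109  0.684 -0.043  2.049 -1.683] lean 13.29 az 1.896
[[-0.147  0.986 -0.074]
 [ 0.962  0.16   0.22 ]
 [ 0.229 -0.039 -0.973]]
[ 0.091 -0.016 -0.389]
```

Request:
send_rows --targets '[0.01,0.006,-0.06,0,0.02,0.012,-0.12,0,0.03,0.018,-0.18,0,0.04,0.024,-0.24,0,0.05,0.03,-0.3,0]'

```text
time: 8.72
position: [-78.3, 520.3, 856.8]
tool_rot: [-0.126, 0.635, 0.758, 0.08]
ft_force: [0.2, 0.1, -0.5]
finger_gap: 85.6
finger_force: 0.0
```

```bash
python3 -c "
from h import *
show(); print(tool([0,0,400]))"
```

```text
t 8.725 p [-78.3 520.3 856.8] F [ 0.2  0.1 -0.5] gap 85.6 grip 0.0
j [-2.25   0.131  0.582  0.684 -0.146  2.049 -1.592] lean 16.85 az 1.88
[[-0.163  0.983 -0.09 ]
 [ 0.943  0.181  0.28 ]
 [ 0.291 -0.039 -0.956]]
[ 0.117 -0.016 -0.382]
```

Request:
send_rows --targets '[0.006,0.038,-0.042,0,0.011,0.076,-0.084,0,0.016,0.114,-0.126,0,0.021,0.152,-0.168,0,0.026,0.19,-0.21,0,0.032,0.228,-0.252,0]'

```text
time: 9.48
position: [82.1, 507.6, 880.4]
tool_rot: [-0.147, 0.633, 0.753, 0.107]
ft_force: [-0.6, -0.1, 0.1]
finger_gap: 85.6
finger_force: 0.0
```

```bash
python3 -c "
from h import *
show(); print(tool([0,0,400]))"
```

```text
t 9.475 p [ 82.1 507.6 880.4] F [-0.6 -0.1  0.1] gap 85.6 grip 0.0
j [-1.582  0.115  0.178  0.634 -0.181  2.049 -1.348] lean 20.46 az 1.811
[[-0.156  0.984 -0.085]
 [ 0.921  0.176  0.347]
 [ 0.356 -0.024 -0.934]]
[ 0.142 -0.01  -0.374]
```

Request:
send_rows --targets '[0.006,0.048,-0.041,0,0.013,0.096,-0.083,0,0.019,0.144,-0.125,0,0.026,0.192,-0.166,0,0.032,0.24,-0.208,0,0.038,0.24,-0.25,0]'

```text
time: 10.22
position: [243.5, 490.8, 887.0]
tool_rot: [-0.16, 0.632, 0.746, 0.138]
ft_force: [-0.7, -0.0, -0.6]
finger_gap: 85.4
finger_force: 0.0
```

```bash
python3 -c "
from h import *
show(); print(tool([0,0,400]))"
```

```text
t 10.225 p [243.5 490.8 887. ] F [-0.7 -0.  -0.6] gap 85.4 grip 0.0
j [-0.98   0.2   -0.16   0.525 -0.229  2.049 -1.11 ] lean 23.72 az 1.727
[[-0.15   0.987 -0.064]
 [ 0.898  0.163  0.409]
 [ 0.414  0.004 -0.91 ]]
[ 0.166  0.001 -0.364]
```

Request:
send_rows --targets '[-0.051,0.0255,0.019,0,-0.103,0.051,0.038,0,-0.154,0.0765,0.058,0,-0.206,0.102,0.077,0,-0.257,0.1275,0.096,0,-0.308,0.153,0.115,0,-0.36,0.1785,0.135,0,-0.411,0.204,0.154,0,-0.463,0.2295,0.173,0,-0.514,0.255,0.192,0,-0.514,0.255,0.192,0]'

```text
time: 11.6
position: [559.6, 148.1, 496.7]
tool_rot: [-0.162, 0.633, 0.744, 0.136]
ft_force: [0.1, 1.4, 0.0]
finger_gap: 85.6
finger_force: 0.0
```

```bash
python3 -c "
from h import *
show(); s,M=st(); print(tool(np.array([478.5,-237.9,93])+19*M[:,2]-150*M[:,2]-s['position']))"
```

```text
t 11.6 p [559.6 148.1 496.7] F [0.1 1.4 0. ] gap 85.6 grip 0.0
j [-0.343  0.153  0.255  1.479 -0.464  1.552  0.089] lean 23.74 az 1.737
[[-0.145  0.987 -0.069]
 [ 0.898  0.161  0.409]
 [ 0.414 -0.002 -0.91 ]]
[-0.502 -0.141  0.084]
```

Request:
send_rows --targets '[-0.056,-0.0157,0.0093,0,-0.112,-0.0313,0.0187,0,-0.167,-0.047,0.028,0,-0.223,-0.0627,0.0373,0,-0.279,-0.0783,0.0467,0,-0.335,-0.094,0.056,0,-0.39,-0.1097,0.0653,0,-0.446,-0.1253,0.0747,0,-0.502,-0.141,0.084,0,-0.502,-0.141,0.084,0]' --hand 0.5

```text
time: 12.85
position: [488.7, -289.9, 212.8]
tool_rot: [-0.163, 0.633, 0.744, 0.139]
ft_force: [-0.3, 0.1, -0.1]
finger_gap: 42.8
finger_force: 0.0
```

Run:
```python
from h import *
from rig import viewer
show(); s,M=st(); print(tool(np.array([478.5,-237.9,93])+19*M[:,2]-s['position']))
a=viewer.snapshot("top")["pixels"];b=viewer.snapshot("scene")["pixels"]
A=cv2.resize(a[140:340,250:450],None,fx=2,fy=2);B=cv2.resize(b[150:350,100:300],None,fx=2,fy=2)
cv2.imwrite("pics/d1.png",np.hstack([A,B]))
```

```text
t 12.85 p [ 488.7 -289.9  212.8] F [-0.3  0.1 -0.1] gap 42.8 grip 0.0
j [ 0.253  0.497  0.485  1.69  -0.5    1.392  1.075] lean 23.95 az 1.73
[[-0.146  0.987 -0.066]
 [ 0.897  0.161  0.413]
 [ 0.418  0.001 -0.908]]
[-0.002 -0.002  0.15 ]
```

View pics/d1.png

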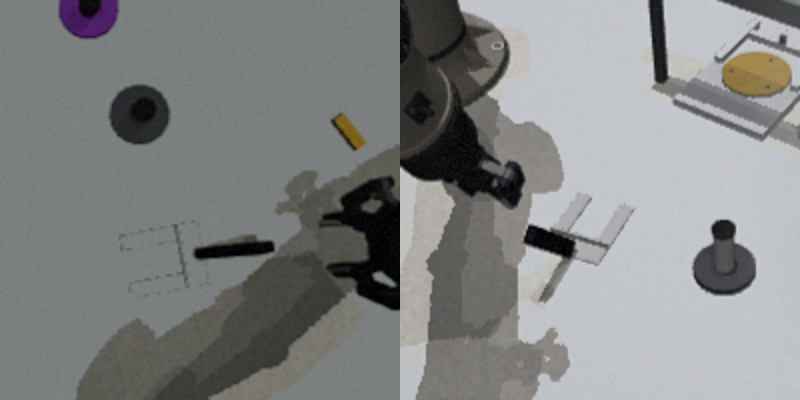

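The fingers at (330,218) and (330,268) in the left panel straddle the handle at (235,249). I'll advance along the tool axis.

Request:
send_rows --targets '[0,0,0.04,0,-0.001,-0.001,0.08,0,-0.002,-0.002,0.12,0,-0.002,-0.002,0.14,0,-0.002,-0.002,0.15,0,-0.002,-0.002,0.15,0]'

```text
time: 13.7
position: [480.0, -228.2, 78.4]
tool_rot: [-0.161, 0.631, 0.746, 0.14]
ft_force: [0.2, 0.7, 0.0]
finger_gap: 43.0
finger_force: 0.0
```

Request:
send_rows --targets '[0,0,0,0,0,0,0,0,0,0,0,0,0,0,0,0,0,0,0,0]' --hand 0 --squeeze 110

```text
time: 14.32
position: [479.9, -229.0, 78.6]
tool_rot: [-0.16, 0.631, 0.746, 0.14]
ft_force: [0.9, -2.1, 6.9]
finger_gap: 12.5
finger_force: 107.6
```

Run:
```python
from h import *
from rig import viewer
show()
a=viewer.snapshot("top")["pixels"];b=viewer.snapshot("scene")["pixels"]
cv2.imwrite("pics/t2.png",a);cv2.imwrite("pics/s2.png",b)
A=cv2.resize(a[200:330,300:430],None,fx=3,fy=3);B=cv2.resize(b[210:340,130:260],None,fx=3,fy=3)
cv2.imwrite("pics/d2.png",np.hstack([A,B]))
```

```text
t 14.325 p [ 479.9 -229.    78.6] F [ 0.9 -2.1  6.9] gap 12.5 grip 107.62766718864441
j [ 0.22   0.59   0.415  1.883 -0.602  1.113  1.152] lean 23.78 az 1.721
[[-0.151  0.987 -0.062]
 [ 0.897  0.164  0.41 ]
 [ 0.415  0.006 -0.91 ]]
```

View pics/d2.png

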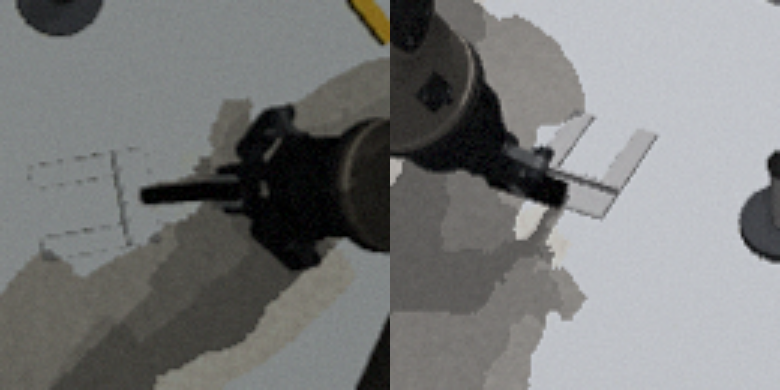

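The jaws hold the handle, with the fork flat. In the left panel its corners are at (27,164), (44,258) and (160,240). I'll refit the lifter pose relative to the tool.

Run:
```python
from h import *
T2=lambda u,v:np.array([u/3+300-1/3,v/3+200-1/3]); S2=lambda u,v:np.array([(u-390)/3+130-1/3,v/3+210-1/3])
L=[("top",(105,-42,3),T2(27,164)),("top",(105,-22,3),T2(30,187)),("top",(105,22,3),T2(40,236)),("top",(105,42,3),T2(44,258)),("top",(0,-42,3),T2(147,148)),
("scene",(105,22,3),S2(594,116)),("scene",(105,-22,3),S2(636,129)),("scene",(105,-42,3),S2(659,136)),("scene",(0,-42,3),S2(603,218))]
for m in((1,1,1,1),(1,1,0,1)):
    s,r=fit(L,[468,-185,0,1.75],m); print(s,r.round(1).tolist())
l=s; _s,M=st(); h=np.array([np.cos(l[3]),np.sin(l[3]),0]); 
G=_s['position']-19*M[:,2]; print('grasp local x',(G-l[:3])@h,'y',(G-l[:3])@[-h[1],h[0],0],'z',G[2], 'TCP-orig',_s['position']-l[:3])
# nest
nest=np.array([487.55,261.9,0]);c=np.array([488.9,244.5,0])
o=c-(85+45)*h; print('standoff origin',o,'nose',o+105*h)
```

```text
[ 472.9928058  -183.37147448    0.81960073    1.73113003] [[0.6, 0.5], [0.8, 0.3], [0.1, 0.3], [0.0, 0.5], [-0.6, -0.4], [1.0, -0.1], [1.3, 0.1], [0.2, -0.2], [-0.4, 0.2]]
[ 472.85708549 -183.20234548    0.            1.73193063] [[0.5, 0.6], [0.7, 0.3], [0.1, 0.4], [-0.0, 0.5], [-0.7, -0.3], [1.0, 0.1], [1.3, 0.2], [0.2, -0.1], [-0.4, 0.3]]
grasp local x -54.212726157155856 y 0.42349701570649323 z 95.89819080248208 TCP-orig [  7.09573734 -45.77972212  78.61297272]
standoff origin [509.75692914 116.18402864   0.        ] nose [492.91094791 219.82385166   0.        ]
```

Run:
```python
from h import *
print(tool([0,0,60]),tool([43.3,259.2,60]))
# nest z refit w/o mispick, plus cover centre
N=[("top",(-130,-80,20),T(291,190)),("top",(-130,80,20),T(291,374)),("top",(-20,-62,32),T(164,211)),("top",(-20,62,32),T(163,353)),
("scene",(-130,80,20),S(262,264)),("scene",(-130,-80,20),S(392,319)),("scene",(-111,145,208),S(205,77))]
print(fit(N,[487,262,0,1.57]))
```

```text
[ 0.0249  0.0004 -0.0546] [0.2509 0.0855 0.0491]
(array([488.1368662 , 262.32844277,   1.20759261,   1.57014471]), array([[ 0.28380601,  0.14703555],
       [-0.23331536, -0.175501  ],
       [ 0.05914397, -0.18989355],
       [-0.25894304,  0.20912517],
       [-0.85395617, -0.05807963],
       [ 0.91268445,  0.16394663],
       [-0.14321148,  0.01063522]]))
```

Request:
send_rows --targets '[0.008,0,-0.018,0,0.016,0,-0.036,0,0.025,0,-0.055,0,0.06,0.012,-0.04,0,0.1,0.027,-0.022,0,0.145,0.044,-0.001,0,0.19,0.062,0.02,0,0.225,0.075,0.036,0,0.25,0.085,0.049,0,0.2509,0.0855,0.0491,0]'

```text
time: 15.68
position: [522.8, 33.4, 139.2]
tool_rot: [-0.161, 0.63, 0.747, 0.14]
ft_force: [-1.3, -0.8, -2.1]
finger_gap: 12.5
finger_force: 107.5
```

Run:
```python
from h import *
show(); s,M=st(); print('orig',s['position']-[7.1,-45.8,78.6], tool([0,0,-30]))
```

```text
t 15.675 p [522.8  33.4 139.2] F [-1.3 -0.8 -2.1] gap 12.5 grip 107.52553582191467
j [-0.186  0.393  0.324  2.    -0.648  1.004  0.715] lean 23.88 az 1.726
[[-0.155  0.986 -0.064]
 [ 0.896  0.168  0.412]
 [ 0.417  0.006 -0.909]]
orig [515.731  79.222  60.59 ] [-0.013 -0.     0.027]
```

Request:
send_rows --targets '[-0.007,0,0.01,0,-0.014,0,0.021,0,-0.021,0,0.031,0,-0.021,0,0.031,0]'

```text
time: 16.18
position: [523.3, 24.1, 99.8]
tool_rot: [-0.161, 0.632, 0.745, 0.139]
ft_force: [-0.1, -0.1, -0.6]
finger_gap: 12.7
finger_force: 107.4
```

Run:
```python
from h import *
from rig import viewer
show(); s,M=st(); print('orig',s['position']-[7.1,-45.8,78.6], tool([0,0,-10]))
b=viewer.snapshot("scene")["pixels"]
cv2.imwrite("pics/d3.png",cv2.resize(b[130:265,180:350],None,fx=4.4,fy=4.4,interpolation=cv2.INTER_CUBIC))
```

```text
t 16.175 p [523.3  24.1  99.8] F [-0.1 -0.1 -0.6] gap 12.7 grip 107.39481568336487
j [-0.154  0.456  0.308  2.017 -0.689  0.95   0.782] lean 23.84 az 1.728
[[-0.149  0.987 -0.065]
 [ 0.897  0.163  0.411]
 [ 0.416  0.003 -0.909]]
orig [516.185  69.945  21.155] [-0.004 -0.     0.009]
```

View pics/d3.png

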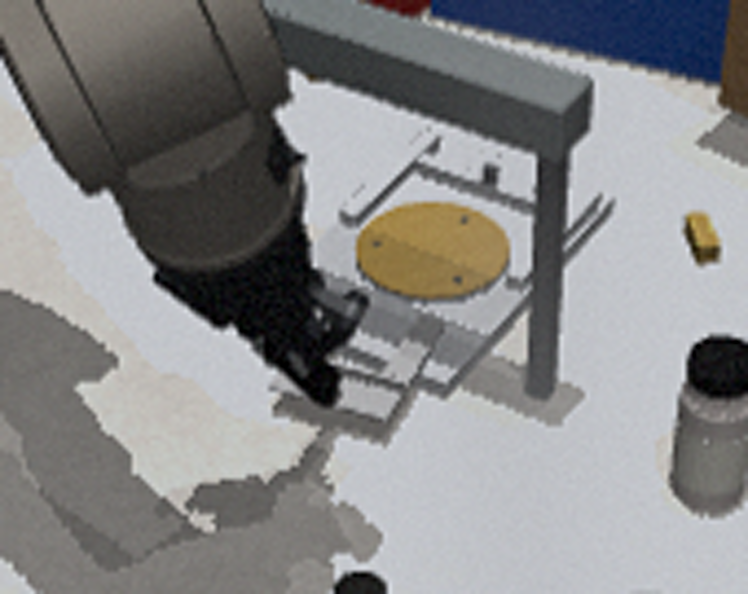

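The fork hangs over the bed's front part, with the cover edge ahead at (400,290) and the fork clear of the ledges. I'll feel for the bed.

Request:
send_rows --targets '[-0.0006,0,0.0014,0,-0.0012,0,0.0027,0,-0.0012,0,0.0027,0]'

```text
time: 16.6
position: [524.0, 24.9, 98.2]
tool_rot: [-0.161, 0.631, 0.746, 0.14]
ft_force: [0.5, -0.4, -1.3]
finger_gap: 12.6
finger_force: 107.4
```

Run:
```python
from h import *
s,M=st(); print(s['position']-[7.1,-45.8,78.6],s['ft_force'],s['ft_torque'])
```

```text
[516.86070506  70.71978538  19.61227366] [ 0.4784142  -0.38505027 -1.31424172] [-0.72592312 -0.12382425 -0.00332852]
```

Request:
send_rows --targets '[-0.0006,0,0.0014,0,-0.0012,0,0.0027,0,-0.0012,0,0.0027,0]'

```text
time: 16.98
position: [523.8, 24.9, 95.0]
tool_rot: [-0.161, 0.631, 0.746, 0.139]
ft_force: [-0.8, -0.9, -2.5]
finger_gap: 13.2
finger_force: 107.4
```

Run:
```python
from h import *
s,M=st(); print(s['position']-[7.1,-45.8,78.6],s['ft_force'],s['ft_torque'])
```

```text
[516.74729433  70.70233147  16.43763269] [-0.81487491 -0.92032274 -2.54985968] [-0.77380736 -0.11373054 -0.04169099]
```

Request:
send_rows --targets '[-0.0004,0,0.0009,0,-0.0008,0,0.0018,0,-0.0008,0,0.0018,0]'

```text
time: 17.35
position: [523.9, 24.9, 93.1]
tool_rot: [-0.161, 0.631, 0.746, 0.139]
ft_force: [-0.0, 0.1, -2.3]
finger_gap: 12.7
finger_force: 107.4
```

Run:
```python
from h import *
s,M=st(); print(s['position']-[7.1,-45.8,78.6],s['ft_force'],s['ft_torque'])
```

```text
[516.80260298  70.70829412  14.49488705] [-0.00874782  0.12276046 -2.30074009] [-0.71610325 -0.13407294 -0.00359803]
```

Request:
send_rows --targets '[-0.0004,0,0.0009,0,-0.0008,0,0.0018,0,-0.0008,0,0.0018,0]'

```text
time: 17.73
position: [524.2, 24.6, 91.6]
tool_rot: [-0.161, 0.631, 0.746, 0.14]
ft_force: [-0.7, -3.4, 7.1]
finger_gap: 12.9
finger_force: 108.9
```

Run:
```python
from h import *
s,M=st(); print(s['position']-[7.1,-45.8,78.6],s['ft_force'],s['ft_torque'])
```

```text
[517.14863172  70.40975405  13.0069096 ] [-0.69274708 -3.44927321  7.1113488 ] [-0.0268506   0.35904054  0.22908301]
```

Contact is at fork z≈13, so the bed sits about 6.5 mm low. I'll ease off slightly and push forward along the fork axis.

Request:
send_rows --targets '[0.0002,0,-0.0005,0,0.0075,0,0.0028,0,0.0147,0,0.0061,0,0.022,0,0.0095,0,0.0293,0,0.0128,0,0.0366,0.0001,0.0161,0,0.0366,0.0001,0.0161,0]'

```text
time: 18.6
position: [518.0, 65.2, 92.3]
tool_rot: [-0.16, 0.631, 0.746, 0.14]
ft_force: [2.9, 0.7, 4.9]
finger_gap: 12.4
finger_force: 108.4
```

```bash
cat >> h.py <<'E'
def rep():
    s,M=st(); o=s['position']-[7.1,-45.8,78.6]; h=np.array([np.cos(1.732),np.sin(1.732),0])
    print('o',o.round(1),'F',s['ft_force'].round(1),'Fh',(s['ft_force']@h).round(1),'T',s['ft_torque'].round(2),'h->tool',(M.T@h).round(3),'up->tool',M[2].round(3))
E
python3 -c "
from h import *
rep()"
```

```text
o [510.9 111.   13.7] F [2.9 0.7 4.9] Fh 0.2 T [ 0.17 -0.4  -0.27] h->tool [0.909 0.004 0.416] up->tool [ 0.416  0.006 -0.909]
```

Request:
send_rows --targets '[0.0045,0,0.0021,0,0.0091,0,0.0042,0,0.0136,0,0.0062,0,0.0182,0,0.0083,0,0.0227,0.0001,0.0104,0,0.0227,0.0001,0.0104,0]'

```text
time: 19.35
position: [514.5, 89.0, 92.6]
tool_rot: [-0.16, 0.631, 0.746, 0.14]
ft_force: [1.9, -5.8, 10.7]
finger_gap: 12.3
finger_force: 109.8
```

```bash
python3 -c "
from h import *
rep()"
```

```text
o [507.4 134.8  14. ] F [ 1.9 -5.8 10.7] Fh -6.1 T [-0.5  -0.13 -0.09] h->tool [0.91  0.003 0.415] up->tool [ 0.415  0.007 -0.91 ]
```

Request:
send_rows --targets '[0.0003,0,-0.0007,0,0.0003,0,-0.0007,0]'

```text
time: 19.6
position: [513.7, 89.2, 92.7]
tool_rot: [-0.16, 0.631, 0.746, 0.14]
ft_force: [1.1, -2.4, 4.2]
finger_gap: 12.4
finger_force: 108.4
```

Run:
```python
from h import *
from rig import viewer
rep()
a=viewer.snapshot("top")["pixels"];b=viewer.snapshot("scene")["pixels"]
A=cv2.resize(a[205:325,130:245],None,fx=3.4,fy=3.4,interpolation=cv2.INTER_CUBIC);B=cv2.resize(b[150:270,220:335],None,fx=3.4,fy=3.4,interpolation=cv2.INTER_CUBIC)
cv2.imwrite("pics/d4.png",np.hstack([A,B]))
```

```text
o [506.6 135.   14.1] F [ 1.1 -2.4  4.2] Fh -2.5 T [-0.5  -0.4  -0.17] h->tool [0.909 0.004 0.416] up->tool [ 0.416  0.006 -0.909]
```

View pics/d4.png

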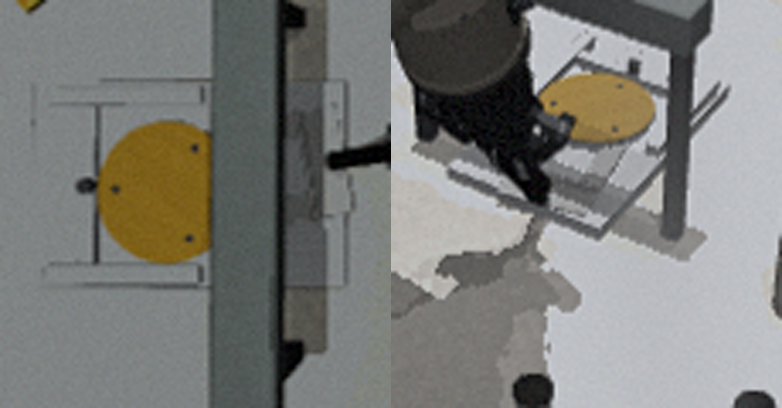

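The cover now rests against the stop, its left edge at x≈97 against the stop line at 98, and against the lower ledge at row 264. The tines are entering under it, so I'll compute its centre.

Run:
```python
from h import *
Q=lambda u,v:np.array([u/3.4+130-.35,v/3.4+205-.35]); Q2=lambda u,v:np.array([(u-391)/3.4+220-.35,v/3.4+150-.35])
print(fit([("top",(0,0,0),Q(168.5,192))],[488,268,20.5,0],(1,1,0,0))[0])
print('stop',fit([("top",(0,0,0),Q(98,184))],[488,268,25.5,0],(1,1,0,0))[0])
print('ledges',[fit([("top",(0,0,0),Q(150,v))],[488,268,25.5,0],(1,1,0,0))[0][0] for v in(103,264)])
```

```text
[480.92168031 270.67824007  20.5          0.        ]
stop [487.18329689 324.17470268  25.5          0.        ]
ledges [np.float64(549.7399354562912), np.float64(425.9418229784298)]
```

Request:
send_rows --targets '[0.004,-0.0003,0.0018,0,0.008,-0.0006,0.0036,0,0.012,-0.0009,0.0055,0,0.016,-0.0011,0.0073,0,0.02,-0.0014,0.0092,0,0.024,-0.0017,0.011,0,0.028,-0.002,0.0128,0,0.028,-0.002,0.0128,0]'

```text
time: 20.7
position: [506.8, 119.0, 92.7]
tool_rot: [-0.16, 0.631, 0.746, 0.14]
ft_force: [2.2, -4.0, 6.5]
finger_gap: 12.9
finger_force: 108.9
```

```bash
python3 -c "
from h import *
rep()"
```

```text
o [499.7 164.8  14.1] F [ 2.2 -4.   6.5] Fh -4.3 T [-0.7  -0.37 -0.16] h->tool [0.91  0.003 0.416] up->tool [ 0.416  0.006 -0.91 ]
```

Request:
send_rows --targets '[0.003,-0.0002,0.0014,0,0.0056,-0.0004,0.0026,0,0.0084,-0.0006,0.0039,0,0.0112,-0.0008,0.0051,0,0.014,-0.001,0.0064,0,0.014,-0.001,0.0064,0]'

```text
time: 21.45
position: [503.4, 133.7, 92.8]
tool_rot: [-0.16, 0.631, 0.746, 0.14]
ft_force: [1.8, -4.9, 8.3]
finger_gap: 12.5
finger_force: 109.3
```

```bash
python3 -c "
from h import *
rep()"
```

```text
o [496.3 179.5  14.2] F [ 1.8 -4.9  8.3] Fh -5.1 T [-0.95 -0.29 -0.13] h->tool [0.91  0.003 0.415] up->tool [ 0.415  0.006 -0.91 ]
```

Gap about 6 mm by estimate; now 1.5 mm rows.

Request:
send_rows --targets '[0.0015,0,0.0006,0,0.003,0,0.0012,0,0.0042,0,0.0017,0,0.0042,0,0.0017,0]'

```text
time: 21.95
position: [502.5, 138.0, 92.8]
tool_rot: [-0.16, 0.632, 0.746, 0.14]
ft_force: [1.1, -6.6, 7.2]
finger_gap: 12.8
finger_force: 109.2
```

```bash
python3 -c "
from h import *
rep()"
```

```text
o [495.4 183.8  14.2] F [ 1.1 -6.6  7.2] Fh -6.7 T [-1.24 -0.29 -0.11] h->tool [0.91  0.003 0.415] up->tool [ 0.415  0.006 -0.91 ]
```

Request:
send_rows --targets '[0.0009,0,0.0003,0,0.0018,0,0.0006,0,0.0018,0,0.0006,0]'

```text
time: 22.32
position: [501.9, 140.2, 92.8]
tool_rot: [-0.161, 0.631, 0.746, 0.139]
ft_force: [1.9, -2.7, 4.0]
finger_gap: 12.6
finger_force: 108.7
```

```bash
python3 -c "
from h import *
rep()"
```

```text
o [494.8 186.   14.2] F [ 1.9 -2.7  4. ] Fh -3.0 T [-1.09 -0.41 -0.14] h->tool [0.91  0.003 0.416] up->tool [ 0.416  0.005 -0.91 ]
```

Request:
send_rows --targets '[0.0009,0,0.0004,0,0.0018,0,0.0008,0,0.0018,0,0.0008,0]'

```text
time: 22.7
position: [501.4, 142.5, 92.8]
tool_rot: [-0.161, 0.631, 0.746, 0.139]
ft_force: [0.4, -1.9, 0.7]
finger_gap: 13.0
finger_force: 108.2
```

```bash
python3 -c "
from h import *
rep()"
```

```text
o [494.3 188.3  14.2] F [ 0.4 -1.9  0.7] Fh -2.0 T [-1.06 -0.36 -0.1 ] h->tool [0.909 0.004 0.416] up->tool [ 0.416  0.005 -0.909]
```

Request:
send_rows --targets '[0.0009,0,0.0004,0,0.0018,0,0.0008,0,0.0018,0,0.0008,0]'

```text
time: 23.08
position: [501.4, 143.3, 92.9]
tool_rot: [-0.16, 0.632, 0.746, 0.139]
ft_force: [0.3, -10.0, 3.2]
finger_gap: 12.3
finger_force: 108.7
```

```bash
python3 -c "
from h import *
rep()"
```

```text
o [494.3 189.1  14.3] F [  0.3 -10.    3.2] Fh -9.9 T [-2.22 -0.16  0.14] h->tool [0.91  0.003 0.415] up->tool [ 0.415  0.005 -0.91 ]
```

Backrest contact: the fork moved only 0.8 of 2 mm and Fh is −10 N. I'll relieve the push and lift a little.

Request:
send_rows --targets '[-0.0009,0,-0.0004,0,0,0,-0.0024,0,0.0008,0,-0.0042,0,0.0016,0,-0.0059,0,0.0016,0,-0.0059,0]'

```text
time: 23.7
position: [501.2, 143.5, 99.1]
tool_rot: [-0.161, 0.631, 0.746, 0.139]
ft_force: [-0.5, -2.1, -2.6]
finger_gap: 12.5
finger_force: 107.4
```

```bash
python3 -c "
from h import *
rep()"
```

```text
o [494.1 189.3  20.5] F [-0.5 -2.1 -2.6] Fh -2.0 T [-1.59 -0.14  0.12] h->tool [0.909 0.004 0.416] up->tool [ 0.416  0.005 -0.909]
```

Request:
send_rows --targets '[0.0003,0,-0.0035,0,0.0006,0,-0.0071,0,-0.0015,0,-0.0105,0,-0.0067,0,-0.0141,0,-0.0067,0,-0.0141,0]'

```text
time: 24.32
position: [503.6, 130.8, 109.1]
tool_rot: [-0.161, 0.632, 0.746, 0.14]
ft_force: [0.2, -0.7, -2.2]
finger_gap: 13.0
finger_force: 107.4
```

Run:
```python
from h import *
from rig import viewer
rep()
a=viewer.snapshot("top")["pixels"];b=viewer.snapshot("scene")["pixels"]
A=cv2.resize(a[205:325,130:245],None,fx=3.4,fy=3.4,interpolation=cv2.INTER_CUBIC);B=cv2.resize(b[150:270,220:335],None,fx=3.4,fy=3.4,interpolation=cv2.INTER_CUBIC)
cv2.imwrite("pics/d5.png",np.hstack([A,B]))
```

```text
o [496.5 176.6  30.5] F [ 0.2 -0.7 -2.2] Fh -0.7 T [-1.01 -0.17  0.04] h->tool [0.91  0.003 0.416] up->tool [ 0.416  0.005 -0.909]
```

View pics/d5.png

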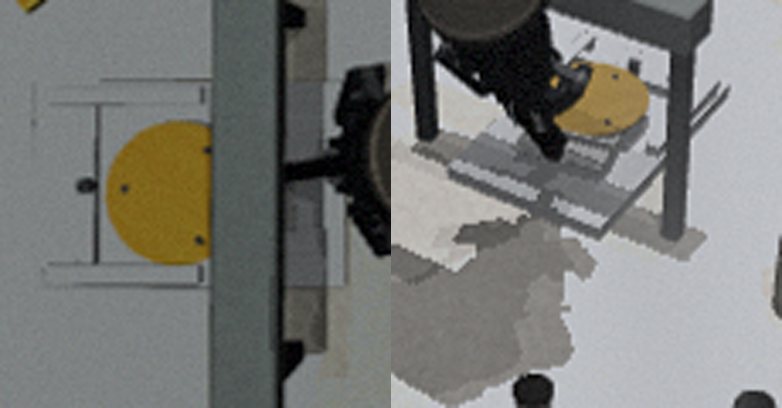

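The cover is on the fork, lifted and shifted off the stop: its left edge is at x≈105 against the stop line at 98, and its centre is near (178,192). I'll retreat gently from under the bar.

Request:
send_rows --targets '[-0.0034,-0.0001,-0.0019,0,-0.0104,-0.0004,-0.0058,0,-0.0226,-0.0008,-0.0127,0,-0.04,-0.0015,-0.0224,0,-0.061,-0.0022,-0.0341,0,-0.0828,-0.003,-0.0464,0,-0.1045,-0.0038,-0.0585,0,-0.1247,-0.0046,-0.0698,0,-0.1394,-0.0051,-0.078,0,-0.1489,-0.0054,-0.0834,0,-0.1542,-0.0056,-0.0863,0,-0.1559,-0.0057,-0.0873,0]'

```text
time: 25.92
position: [526.8, -45.0, 123.5]
tool_rot: [-0.161, 0.631, 0.746, 0.139]
ft_force: [1.1, 0.5, -3.3]
finger_gap: 12.4
finger_force: 107.5
```

Run:
```python
from h import *
from rig import viewer
rep(); s,M=st()
o=s['position']-[7.1,-45.8,78.6]; h=np.array([np.cos(1.732),np.sin(1.732),0]); l=np.array([-h[1],h[0],0])
# cover centre by colour, both views
obs=[]
for n in("top","scene"):
    im=viewer.snapshot(n)["pixels"]; cv2.imwrite(f"pics/{n}6.png",im)
    hsv=cv2.cvtColor(im,cv2.COLOR_BGR2HSV); m=cv2.inRange(hsv,(15,110,50),(32,255,255))
    k,lab,stt,cen=cv2.connectedComponentsWithStats(m); p=proj(n,o+85*h+[0,0,10])[0]
    i=min((i for i in range(1,k) if stt[i,4]>400),key=lambda i:np.hypot(*(cen[i]-p)))
    c=max(cv2.findContours((lab==i).astype(np.uint8),0,1)[0],key=len); e=cv2.fitEllipse(cv2.convexHull(c))
    print(n,p,cen[i],stt[i],e); obs.append((n,(0,0,0),np.array(e[0])))
for ob,mk in((obs,(1,1,1,0)),(obs[:1],(1,1,0,0))):
    f=fit(ob,[506,84,o[2]+10,0],mk)[0][:3]; print('cover',f,'local',(f-o)@h,(f-o)@l,(f-o)[2])
```

```text
o [519.7   0.8  44.9] F [ 1.1  0.5 -3.3] Fh 0.3 T [-0.99 -0.18 -0.02] h->tool [0.909 0.004 0.416] up->tool [ 0.416  0.005 -0.909]
top [248.97551533 252.08151878] [249.29850746 253.10305615] [ 229  232   42   43 1407] ((249.24322509765625, 253.1038055419922), (41.96506118774414, 42.51374816894531), 36.6627197265625)
scene [254.05010491 209.10623045] [255.92465753 208.64726027] [238 197  34  25 584] ((253.3588104248047, 208.83387756347656), (24.67123794555664, 36.0539436340332), 90.4715805053711)
cover [503.69953615  84.16054098  55.24954325] local 84.82803076188397 2.4370443262517316 10.32415508892722
cover [503.46761432  84.02017977  54.92538816] local 84.72671429920182 2.6884881188096195 10.0
```

The cover sits at fork-local (84.8, 2.5) mm, as wanted. Next I'll carry it above the dark post.

Request:
send_rows --targets '[-0.0033,0.0023,-0.0027,0,-0.0115,0.0082,-0.0095,0,-0.0244,0.0174,-0.0201,0,-0.0413,0.0295,-0.034,0,-0.0616,0.044,-0.0508,0,-0.0839,0.0599,-0.0691,0,-0.1063,0.0759,-0.0876,0,-0.1266,0.0904,-0.1044,0,-0.1435,0.1024,-0.1183,0,-0.1564,0.1116,-0.1289,0,-0.1638,0.1169,-0.135,0,-0.1638,0.1169,-0.135,0]'

```text
time: 27.52
position: [675.6, -228.9, 178.5]
tool_rot: [-0.161, 0.631, 0.746, 0.139]
ft_force: [-0.6, -0.3, -3.5]
finger_gap: 12.2
finger_force: 111.0
```

```bash
cat > cov.py <<'E'
from h import *
from rig import viewer
def cover(fixz=None,tag="x"):
    s,M=st(); o=s['position']-[7.1,-45.8,78.6]; h=np.array([np.cos(1.732),np.sin(1.732),0]); l=np.array([-h[1],h[0],0])
    obs=[]; g=o+85*h+[0,0,10]
    for n in("top","scene"):
        im=viewer.snapshot(n)["pixels"]; cv2.imwrite(f"pics/{n}{tag}.png",im)
        m=cv2.inRange(cv2.cvtColor(im,cv2.COLOR_BGR2HSV),(15,110,50),(32,255,255))
        k,lab,stt,cen=cv2.connectedComponentsWithStats(m); p=proj(n,g)[0]
        i=min((i for i in range(1,k) if stt[i,4]>300),key=lambda i:np.hypot(*(cen[i]-p)))
        c=max(cv2.findContours((lab==i).astype(np.uint8),0,1)[0],key=len); e=cv2.fitEllipse(cv2.convexHull(c))
        print(n,stt[i],np.round(e[1],1)); obs.append((n,(0,0,0),np.array(e[0])))
    for ob,mk in((obs,(1,1,1,0)),(obs[:1],(1,1,0,0))):
        f=fit(ob,[*g[:2],fixz or g[2],0],mk)[0][:3]; print('cover',f,'local',(f-o)@h,(f-o)@l,(f-o)[2])
E
python3 - <<'E'
from cov import *
rep(); cover(tag="7"); show()
E
```

```text
o [ 668.5 -183.1   99.9] F [-0.6 -0.3 -3.5] Fh -0.2 T [-1.05 -0.22 -0.03] h->tool [0.91  0.003 0.416] up->tool [ 0.416  0.005 -0.91 ]
top [ 297  178   45   44 1545] [44.  44.5]
scene [ 238  233   43   34 1059] [33.2 43.1]
cover [636.97484195 -89.89848154 116.23803007] local 97.09142225271107 16.172107090271822 16.319446968458365
cover [636.96890397 -90.80971631 109.9185831 ] local 96.1929549132696 16.324227090550593 10.0
t 27.625 p [ 675.3 -227.8  178.6] F [-0.   0.4 -3.5] gap 12.5 grip 111.03278875350952
j [ 0.153  0.713  0.414  1.394 -0.608  1.413  0.879] lean 23.86 az 1.726
[[-0.151  0.986 -0.064]
 [ 0.897  0.164  0.411]
 [ 0.416  0.005 -0.909]]
```

The cover slipped on the fork during that move and now sits at local (96, 16). It is still on the tines. I'll park it on the pad with the slot offset, then shift the fork underneath and re-lift it centred. First comes a gentle alignment.

Request:
send_rows --targets '[-0.0009,0.0001,0.0003,0,-0.003,0.0005,0.0008,0,-0.0055,0.0008,0.0015,0,-0.008,0.0012,0.0022,0,-0.0105,0.0016,0.0028,0,-0.0128,0.0019,0.0035,0,-0.0143,0.0022,0.0039,0,-0.0151,0.0023,0.0041,0,-0.0151,0.0023,0.0041,0]'

```text
time: 28.75
position: [679.8, -239.8, 168.8]
tool_rot: [-0.161, 0.631, 0.746, 0.139]
ft_force: [0.1, -1.0, -2.6]
finger_gap: 12.5
finger_force: 111.0
```

Run:
```python
from cov import *
rep(); cover(tag="8")
# refine post from the first pictures: dark pad & foot blobs
for n in("top","scene"):
    im=cv2.imread(f"pics/{n}0.png"); g=cv2.cvtColor(im,cv2.COLOR_BGR2GRAY)
    for z,r,th in((80,15,None),(12,40,None)):
        p=proj(n,[652.2,-99.5,z])[0]; x,y=p.round().astype(int); print(n,z,p)
        if z==80: print(g[y-8:y+9,x-9:x+10])
```

```text
o [ 672.7 -194.    90.2] F [ 0.1 -1.  -2.6] Fh -1.0 T [-1.01 -0.18  0.  ] h->tool [0.909 0.004 0.416] up->tool [ 0.416  0.005 -0.909]
top [ 301  177   45   44 1520] [43.6 44.1]
scene [ 237  239   43   34 1112] [33.9 43.2]
cover [ 640.69025801 -100.92676653  105.58276002] local 96.99688443734989 16.69001631228096 15.382540246109059
cover [ 640.99671049 -101.54210945  100.20021977] local 96.34033198067392 16.486303529118125 10.0
top 80 [321.57256187 194.50325224]
[[ 40  37  37  39  43  41  39  37  36  43  38  42  42  39  37  35  34  47
  100]
 [ 36  37  42  37  43  38  43  32  29  27  34  41  42  41  38  42  40  28
   68]
 [ 35  38  41  40  38  39  22  18  10  18  21  21  33  34  40  38  37  39
   44]
 [ 42  38  46  40  35  25  11   5   7   4  13  15  10  32  35  38  43  39
   38]
 [ 36  37  44  38  27  15   6   6  10  12  13  12  12  15  29  40  42  38
   34]
 [ 38  42  31  21   9  12  15  11  12   4  12  16   8  12  20  38  36  38
   36]
 [ 45  35  33  23   8  10   3  13  14  13  11  10  12   5  16  33  41  42
   34]
 [ 46  34  19  16  11  11  12  15  10   4  11   3  14   7  14  33  
[... 1528 characters left out ...]
6 183 185
  185]
 [185 188 144  11  25  28  32  24  34  24  27  29  28  35  63 197 187 184
  184]
 [184 186 151  41  19  15  28  31  32  32  33  32  32  32  84 193 185 181
  183]
 [186 186 187  95  20  22  32  23  30  27  24  30  33  40 126 193 186 183
  183]
 [185 187 189 121  32  22  28  15  19  31  26  26  24  57 161 191 186 184
  186]
 [186 185 188 153  55  46  44  25  32  33  33  48  50  71 161 189 182 185
  184]
 [185 187 188 152  58  74  75  63  71  66  74  82  69  76 154 189 185 188
  184]
 [186 188 180 136  57  73  77  70  77  75  75  69  67  69 119 172 173 179
  188]
 [178 171 104  48  60  69  77  78  77  78  78  75  71  66  58  56  86 144
  179]]
scene 12 [262.2257128 282.4075612]
```

Request:
send_rows --targets '[0.0068,-0.01,0.0031,0,0.0136,-0.0199,0.0062,0,0.0191,-0.0279,0.0087,0,0.0234,-0.0343,0.0107,0,0.0267,-0.0391,0.0122,0,0.0289,-0.0422,0.0132,0,0.03,-0.0438,0.0137,0,0.0305,-0.0446,0.014,0]'

```text
time: 29.85
position: [630.4, -214.0, 168.5]
tool_rot: [-0.161, 0.631, 0.746, 0.139]
ft_force: [1.1, 1.2, -3.7]
finger_gap: 12.3
finger_force: 110.9
```

Run:
```python
from cov import *
rep(); cover(tag="9")
```

```text
o [ 623.3 -168.2   89.9] F [ 1.1  1.2 -3.7] Fh 1.0 T [-1.07 -0.24  0.02] h->tool [0.909 0.004 0.416] up->tool [ 0.416  0.005 -0.909]
top [ 291  197   45   43 1514] [43.9 44. ]
scene [ 225  226   43   33 1025] [32.  42.6]
cover [591.78032666 -76.01594601 105.59702193] local 96.08843638549925 16.262778799898086 15.685022845151138
cover [592.08637543 -76.38340845  99.91199908] local 95.67661538789525 16.01967808770707 10.0
```

Run:
```python
import cv2,numpy as np
a=cv2.imread("pics/top9.png");b=cv2.imread("pics/scene9.png")
A=cv2.resize(a[150:290,270:370],None,fx=4,fy=4,interpolation=cv2.INTER_CUBIC);B=cv2.resize(b[190:330,180:280],None,fx=4,fy=4,interpolation=cv2.INTER_CUBIC)
cv2.imwrite("pics/d6.png",np.hstack([A,B]))
```

```text
(no output)
```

View pics/d6.png

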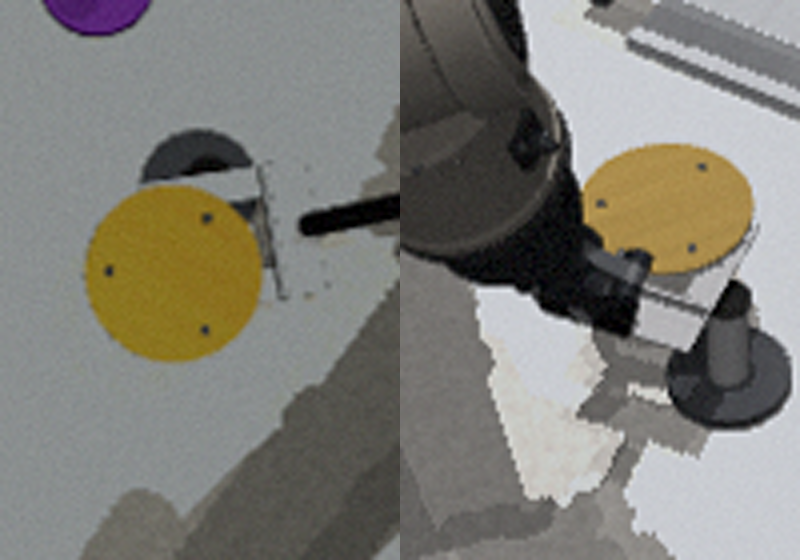

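The cover lies flat on the fork but off-centre. I'll take it round the far side of the dark post and let the post nudge its rim back toward the backrest.

Request:
send_rows --targets '[0.0007,0.0008,-0.0029,0,0.001,0.0028,-0.0072,0,0.0001,0.0069,-0.012,0,-0.0023,0.013,-0.0174,0,-0.0077,0.0211,-0.0198,0,-0.0143,0.0312,-0.0228,0,-0.0223,0.0434,-0.0264,0,-0.0316,0.0576,-0.0306,0,-0.041,0.0718,-0.0348,0,-0.049,0.0839,-0.0383,0,-0.0556,0.0941,-0.0413,0,-0.061,0.1022,-0.0437,0]'

```text
time: 31.45
position: [743.8, -270.2, 182.7]
tool_rot: [-0.161, 0.631, 0.746, 0.139]
ft_force: [0.6, -0.1, -3.2]
finger_gap: 12.5
finger_force: 111.0
```

Request:
send_rows --targets '[-0.0043,0.0065,-0.0019,0,-0.0069,0.0105,-0.0031,0,-0.0085,0.013,-0.0038,0,-0.0091,0.0138,-0.0041,0,-0.0091,0.0138,-0.0041,0]'

```text
time: 32.08
position: [758.3, -277.5, 183.5]
tool_rot: [-0.161, 0.631, 0.746, 0.139]
ft_force: [0.2, -0.3, -2.7]
finger_gap: 12.5
finger_force: 111.0
```

Run:
```python
from cov import *
rep(); cover(tag="10")
# post, from unobstructed top view now: column/foot blob
im=cv2.imread("pics/top10.png"); 
def cyl(p):
    s,M=st(); o=s['position']-[7.1,-45.8,78.6]; h=np.array([np.cos(1.732),np.sin(1.732),0]); l=np.array([-h[1],h[0],0]); d=np.array([*p,0])-o
    print('post local',d@h,d@l)
cyl((653,-99.7))
s,M=st(); print(M)
```

```text
o [ 751.2 -231.7  104.9] F [ 0.2 -0.3 -2.7] Fh -0.3 T [-1.08 -0.14 -0.02] h->tool [0.909 0.004 0.416] up->tool [ 0.416  0.005 -0.909]
top [ 317  144   45   44 1552] [44.1 44.7]
scene [261 257  31  37 906] [38.4 39.4]
cover [ 719.29821966 -139.04643111  120.54315548] local 96.5501083606816 16.64040369935489 15.607841966717018
cover [ 720.17871792 -139.76295389  114.93531351] local 95.70154984269739 15.886327755194033 10.0
post local 145.9523644850779 75.77105282274857
[[-0.15137118  0.98642749 -0.06362055]
 [ 0.89672768  0.16411613  0.41102965]
 [ 0.4158921   0.00516774 -0.90939928]]
```

Request:
send_rows --targets '[-0.0012,0,0.0027,0,-0.0033,0,0.0073,0,-0.0067,0,0.0145,0,-0.0104,0,0.0227,0,-0.0141,0,0.0309,0,-0.0166,0,0.0364,0,-0.0179,0,0.0391,0,-0.0179,0,0.0391,0]'

```text
time: 33.17
position: [758.6, -277.5, 140.3]
tool_rot: [-0.161, 0.631, 0.746, 0.139]
ft_force: [1.1, 0.1, -2.8]
finger_gap: 12.7
finger_force: 111.0
```

Request:
send_rows --targets '[0.001,-0.0013,0.0004,0,0.0027,-0.0034,0.0012,0,0.0046,-0.0058,0.002,0,0.0065,-0.0082,0.0029,0,0.0084,-0.0107,0.0038,0,0.0103,-0.0131,0.0046,0,0.0122,-0.0156,0.0055,0,0.014,-0.0179,0.0063,0,0.0156,-0.0199,0.007,0,0.0156,-0.0199,0.007,0]'

```text
time: 34.42
position: [736.5, -265.6, 140.9]
tool_rot: [-0.159, 0.632, 0.746, 0.139]
ft_force: [4.6, -7.3, -2.8]
finger_gap: 12.5
finger_force: 111.7
```

Run:
```python
from cov import *
rep(); cover(tag="11")
s,M=st(); o=s['position']-[7.1,-45.8,78.6]; h=np.array([np.cos(1.732),np.sin(1.732),0]); l=np.array([-h[1],h[0],0]); d=np.array([653,-99.7,0])-o
print('post local',d@h,d@l)
```

```text
o [ 729.4 -219.8   62.3] F [ 4.6 -7.3 -2.8] Fh -7.9 T [-2.99 -1.55 -0.62] h->tool [0.911 0.002 0.413] up->tool [ 0.413  0.007 -0.911]
top [ 315  151   43   43 1430] [42.5 42.7]
scene [ 255  267   36   38 1042] [37.9 39.9]
cover [ 709.87513937 -137.43196039   75.92018717] local 84.4594241336891 6.093066526902277 13.618843555738778
cover [ 711.30767585 -137.26126165   72.30134362] local 84.3979784735177 4.651704935260764 10.0
post local 130.8377843217886 56.19589211977956
```

The cover is back at (84.4, 5), against the backrest. I'll back off gently and raise.

Request:
send_rows --targets '[-0.0008,0.001,-0.0004,0,-0.0022,0.0028,-0.001,0,-0.0042,0.0054,-0.0019,0,-0.0064,0.0083,-0.0028,0,-0.0082,0.0107,-0.0037,0,-0.0092,0.012,-0.0041,0,-0.008,0.012,-0.0068,0,-0.0052,0.012,-0.013,0,-0.001,0.0121,-0.022,0,0.0032,0.0122,-0.031,0,0.0057,0.0122,-0.0365,0,0.0066,0.0122,-0.0387,0]'

```text
time: 36.02
position: [749.8, -271.9, 179.2]
tool_rot: [-0.16, 0.631, 0.746, 0.14]
ft_force: [0.6, -0.7, -3.0]
finger_gap: 12.9
finger_force: 111.1
```

Run:
```python
from cov import *
rep(); cover(tag="12")
s,M=st(); o=s['position']-[7.1,-45.8,78.6]; h=np.array([np.cos(1.732),np.sin(1.732),0]); l=np.array([-h[1],h[0],0])
# post from top view: foot blob (grey, below cover?) print predicted residual using first picture with pad pixel refined
obs=[("top",(0,0,0),np.array([322,193.8])),("scene",(0,0,0),np.array([261.6,264.0]))]
print(fit(obs,[652,-99,80,0],(1,1,0,0))[0],fit(obs[:1],[652,-99,80,0],(1,1,0,0))[0])
im=cv2.imread("pics/top0.png").astype(int); g=im.sum(2)/3
m=((g<55)&(abs(im[:,:,0]-im[:,:,2])<20)).astype(np.uint8); k,lab,stt,cen=cv2.connectedComponentsWithStats(m)
i=lab[200,316]; print(stt[i],cen[i]); e=cv2.fitEllipse(cv2.convexHull(max(cv2.findContours((lab==i).astype(np.uint8),0,1)[0],key=len))); print(e, fit([("top",(0,0,0),np.array(e[0]))],[652,-99,12,0],(1,1,0,0))[0])
print(tool([1,0,0]),tool([0,1,0]))
```

```text
o [ 742.7 -226.1  100.6] F [ 0.6 -0.7 -3. ] Fh -0.8 T [-1.08 -0.19  0.03] h->tool [0.91  0.004 0.416] up->tool [ 0.416  0.006 -0.91 ]
top [ 318  143   45   44 1538] [43.9 44.4]
scene [260 260  31  38 904] [34.9 40.4]
cover [ 721.95574956 -142.44516047  114.53075607] local 85.90716144324617 7.055070478215637 13.960907817091226
cover [ 724.14415593 -141.98944937  110.56984825] local 86.00571095255611 4.821892687056506 10.0
[ 652.90909132 -100.23873265   80.            0.        ] [ 653.98542176 -100.58504342   80.            0.        ]
[305 183  29  29 662] [319.31268882 196.94108761]
((319.3391418457031, 196.91590881347656), (28.487350463867188, 29.01930809020996), 21.429916381835938) [652.14758224 -99.63441707  12.           0.        ]
[-0.0002  0.001  -0.0001] [0.0009 0.0002 0.0004]
```

Request:
send_rows --targets '[0.0009,-0.0012,0.0004,0,0.0029,-0.0039,0.0013,0,0.0063,-0.0085,0.0028,0,0.0115,-0.0155,0.0052,0,0.0179,-0.024,0.008,0,0.0248,-0.0333,0.0111,0,0.0317,-0.0426,0.0142,0,0.0374,-0.0504,0.0168,0,0.042,-0.0566,0.0189,0,0.0455,-0.0612,0.0205,0,0.0478,-0.0643,0.0215,0,0.0485,-0.0653,0.0218,0]'

```text
time: 37.62
position: [676.5, -230.0, 178.5]
tool_rot: [-0.161, 0.631, 0.746, 0.139]
ft_force: [0.1, -0.3, -3.4]
finger_gap: 12.6
finger_force: 111.1
```

Run:
```python
from cov import *
rep(); cover(tag="13")
s,M=st(); o=s['position']-[7.1,-45.8,78.6]; h=np.array([np.cos(1.732),np.sin(1.732),0]); l=np.array([-h[1],h[0],0]); d=np.array([652.5,-100,0])-o
print('post local',d@h,d@l)
```

```text
o [ 669.4 -184.2   99.9] F [ 0.1 -0.3 -3.4] Fh -0.3 T [-1.05 -0.15  0.02] h->tool [0.909 0.004 0.416] up->tool [ 0.416  0.005 -0.909]
top [ 301  172   45   44 1546] [43.9 44.8]
scene [ 240  238   43   34 1041] [32.9 42.8]
cover [651.0056482  -99.02314782 113.58982695] local 87.03424403738363 4.459312565029254 13.696446341540039
cover [650.65500564 -99.85282818 109.89338061] local 86.27160101976192 4.938577972139509 10.0
post local 85.96523929592942 3.2071828684322554
```

Request:
send_rows --targets '[-0.0008,0,0.0018,0,-0.0025,0,0.0055,0,-0.005,0,0.0109,0,-0.0075,0,0.0164,0,-0.0087,0,0.0191,0,-0.0095,0,0.0209,0,-0.0104,0,0.0227,0,-0.0112,0,0.0245,0,-0.0112,0,0.0245,0]'

```text
time: 38.85
position: [676.7, -230.1, 151.6]
tool_rot: [-0.161, 0.631, 0.746, 0.14]
ft_force: [0.5, -0.5, -2.0]
finger_gap: 12.7
finger_force: 111.1
```

Run:
```python
from cov import *
rep(); cover(88,tag="14")
```

```text
o [ 669.6 -184.3   73. ] F [ 0.5 -0.5 -2. ] Fh -0.5 T [-0.83 -0.13 -0.01] h->tool [0.909 0.004 0.416] up->tool [ 0.416  0.005 -0.909]
top [ 300  174   45   43 1473] [42.9 43.9]
scene [ 240  246   43   34 1052] [33.1 42.9]
cover [650.92440462 -99.78163748  87.06907857] local 86.38604006850278 4.867222292321019 14.092778193364992
cover [650.83362043 -99.69946292  88.        ] local 86.48172066472449 4.943639910545837 15.02369961904401
```

The cover appears to rest on the pad, since its height is steady at about 87 and the wrist moment has dropped. I'll lower the fork further and withdraw straight back.

Request:
send_rows --targets '[-0.0012,0,0.0027,0,-0.0029,0,0.0064,0,-0.0042,0,0.0091,0,-0.0042,0,0.0091,0]'

```text
time: 39.45
position: [676.6, -230.0, 141.1]
tool_rot: [-0.161, 0.631, 0.746, 0.139]
ft_force: [-1.0, -0.2, -1.8]
finger_gap: 12.9
finger_force: 111.1
```

Run:
```python
from cov import *
rep(); cover(87,tag="15")
```

```text
o [ 669.5 -184.2   62.5] F [-1.  -0.2 -1.8] Fh -0.1 T [-0.7  -0.09 -0.01] h->tool [0.909 0.004 0.416] up->tool [ 0.416  0.005 -0.909]
top [ 300  174   44   43 1471] [42.9 43.5]
scene [ 240  246   43   34 1110] [33.4 43.5]
cover [650.33468191 -99.66910212  85.76995719] local 86.52054836137211 5.335766190502913 23.251166172094074
cover [650.69187086 -99.22680311  87.        ] local 86.8997817728249 4.912216445916636 24.481208979075177
```

Request:
send_rows --targets '[-0.0045,0,-0.0021,0,-0.0136,0,-0.0062,0,-0.0245,-0.0001,-0.0112,0,-0.0364,-0.0001,-0.0166,0,-0.0491,-0.0002,-0.0225,0,-0.0618,-0.0002,-0.0283,0,-0.0746,-0.0003,-0.0341,0,-0.0873,-0.0003,-0.04,0,-0.1,-0.0004,-0.0458,0,-0.1127,-0.0005,-0.0516,0,-0.12,-0.0005,-0.0549,0]'

```text
time: 40.92
position: [697.8, -361.5, 141.4]
tool_rot: [-0.161, 0.631, 0.746, 0.139]
ft_force: [0.6, 0.2, -1.9]
finger_gap: 12.3
finger_force: 111.2
```

Run:
```python
from cov import *
rep(); show()
s,M=st(); o=s['position']-[7.1,-45.8,78.6]
for n in("top","scene"):
    im=viewer.snapshot(n)["pixels"]; cv2.imwrite(f"pics/{n}16.png",im)
    m=cv2.inRange(cv2.cvtColor(im,cv2.COLOR_BGR2HSV),(15,110,50),(32,255,255)); k,lab,stt,cen=cv2.connectedComponentsWithStats(m); p=proj(n,[652,-100,87])[0]
    i=min((i for i in range(1,k) if stt[i,4]>300),key=lambda i:np.hypot(*(cen[i]-p))); print(n,p,cen[i],stt[i])
    A=cv2.resize(im[150:300,250:400] if n=="top" else im[180:330,150:300],None,fx=2.66,fy=2.66,interpolation=cv2.INTER_CUBIC); W=np.hstack([W,A]) if n=="scene" else A
cv2.imwrite("pics/d7.png",W)
```

```text
o [ 690.7 -315.7   62.8] F [ 0.6  0.2 -1.9] Fh 0.1 T [-0.73 -0.06 -0.03] h->tool [0.909 0.003 0.416] up->tool [ 0.416  0.005 -0.909]
t 40.925 p [ 697.8 -361.5  141.4] F [ 0.6  0.2 -1.9] gap 12.3 grip 111.22138023376465
j [ 0.327  0.899  0.42   1.135 -0.617  1.519  0.964] lean 23.82 az 1.725
[[-0.151  0.987 -0.064]
 [ 0.897  0.164  0.411]
 [ 0.416  0.005 -0.909]]
top [322.022 194.321] [321.764 194.829] [ 300  174   44   43 1471]
scene [261.549 262.293] [260.607 262.391] [ 239  246   44   34 1159]
```

Request:
send_rows --targets '[-0.0042,0,0.0091,0,-0.0104,0,0.0227,0,-0.0166,0,0.0364,0,-0.0212,0,0.0464,0,-0.0237,0,0.0518,0,-0.0246,0,0.0536,0,-0.025,0,0.0545,0,-0.025,0,0.0545,0]'

```text
time: 42.02
position: [698.3, -360.5, 82.0]
tool_rot: [-0.161, 0.631, 0.746, 0.14]
ft_force: [0.5, 0.8, -1.7]
finger_gap: 12.4
finger_force: 111.3
```

```bash
python3 -c "
from h import *
rep()"
```

```text
o [ 691.2 -314.7    3.4] F [ 0.5  0.8 -1.7] Fh 0.7 T [-0.71 -0.1  -0.06] h->tool [0.91  0.004 0.416] up->tool [ 0.416  0.005 -0.91 ]
```

Request:
send_rows --targets '[-0.0004,0,0.0009,0,-0.0008,0,0.0018,0,-0.0012,0,0.0025,0,-0.0012,0,0.0025,0]'

```text
time: 42.52
position: [698.2, -360.4, 78.7]
tool_rot: [-0.161, 0.631, 0.746, 0.139]
ft_force: [0.7, 0.4, -1.5]
finger_gap: 12.5
finger_force: 111.3
```

```bash
python3 -c "
from h import *
rep()"
```

```text
o [ 6.911e+02 -3.146e+02  1.000e-01] F [ 0.7  0.4 -1.5] Fh 0.3 T [-0.72 -0.14 -0.03] h->tool [0.909 0.004 0.416] up->tool [ 0.416  0.005 -0.909]
```

One more small step, to feel the bench.

Request:
send_rows --targets '[-0.0004,0,0.0009,0,-0.0004,0,0.0009,0]'

```text
time: 42.78
position: [698.2, -360.4, 77.7]
tool_rot: [-0.161, 0.631, 0.746, 0.139]
ft_force: [-0.4, 0.3, -1.5]
finger_gap: 12.7
finger_force: 111.3
```

```bash
python3 -c "
from h import *
rep()"
```

```text
o [ 691.1 -314.6   -0.9] F [-0.4  0.3 -1.5] Fh 0.3 T [-0.68 -0.15  0.  ] h->tool [0.909 0.004 0.416] up->tool [ 0.416  0.005 -0.909]
```

Request:
send_rows --targets '[-0.0004,0,0.0009,0,-0.0006,0,0.0014,0,-0.0006,0,0.0014,0]'

```text
time: 43.15
position: [698.5, -360.7, 77.1]
tool_rot: [-0.16, 0.631, 0.746, 0.14]
ft_force: [-0.1, -2.3, 6.2]
finger_gap: 12.5
finger_force: 112.5
```

```bash
python3 -c "
from h import *
rep()"
```

```text
o [ 691.4 -314.9   -1.5] F [-0.1 -2.3  6.2] Fh -2.3 T [-0.21  0.23  0.08] h->tool [0.91  0.004 0.415] up->tool [ 0.415  0.006 -0.91 ]
```

On the bench. I'll open and withdraw along the tool axis.

Request:
send_rows --targets '[0,0,0,0,0,0,0,0,0,0,0,0,0,0,0,0]' --hand 0.5

```text
time: 43.65
position: [698.2, -360.3, 76.2]
tool_rot: [-0.161, 0.631, 0.746, 0.139]
ft_force: [0.5, -0.4, -0.2]
finger_gap: 42.8
finger_force: 0.0
```

Request:
send_rows --targets '[0,0,-0.01,0,0,0,-0.03,0,0,0,-0.06,0,0,0,-0.1,0,0,0,-0.14,0,0,0,-0.18,0,0,0,-0.18,0]'

```text
time: 44.52
position: [709.6, -437.4, 244.7]
tool_rot: [-0.158, 0.632, 0.746, 0.139]
ft_force: [0.7, 0.7, -0.7]
finger_gap: 42.6
finger_force: 0.0
```

Run:
```python
from cov import *
show()
for n in("top","scene"):
    im=viewer.snapshot(n)["pixels"]
    A=cv2.resize(im[150:300,260:410] if n=="top" else im[200:350,150:300],None,fx=2.66,fy=2.66,interpolation=cv2.INTER_CUBIC); W=np.hstack([W,A]) if n=="scene" else A
cv2.imwrite("pics/d8.png",W)
```

```text
t 44.525 p [ 709.6 -437.4  244.7] F [ 0.7  0.7 -0.7] gap 42.6 grip 0.0
j [ 0.435  0.944  0.44   0.82  -0.62   1.767  0.912] lean 23.56 az 1.716
[[-0.152  0.987 -0.059]
 [ 0.899  0.163  0.407]
 [ 0.411  0.008 -0.912]]
```

View pics/d8.png

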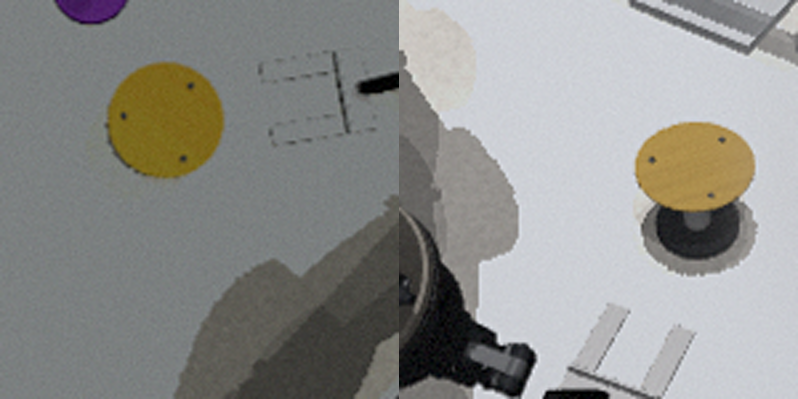

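The final picture shows the cover level on the post at (165,120) in the top panel and centred over the foot in the scene panel. The fork lies flat on the bench, clear of post and nest, and the gripper is withdrawn.

```bash
python3 -c "
from rig import arm
print(arm.hand_in())"
```

```text
the job is handed in; nothing more can be done
None
```

I handed the job in at 44.5 s. The cover is level on the dark post's pad, about 2 mm off centre by camera, and the lifter stands flat on the bench clear of nest and post. On the way to the post the cover slipped about 2 cm on the fork, so I nudged it back by pressing its rim lightly on the post before setting it down.

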